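# Stop the record player and level it

## Robot

A 6-joint arm with a two-finger parallel gripper is mounted at the origin on the work surface. World frame = base frame: x ahead of the robot, y to its left, z up, the work surface at z = 0. Lengths are in mm, angles in rad, forces in N, time in s.
With the tool pointing down it reaches from about 350 to 775 mm from the base axis. Payload 7.3 kg.
Tool frame: the origin (TCP) lies between the finger pads, 19 mm behind the fingertips; this is the grasp point; z points along the fingers, y is the line along which they close (so a half turn about z gives the same grasp; the last joint's range is limited). The gripper opens to 92 mm and grips with 3 to 60 N. Pads are 19 mm wide; open, the fingers measure 130 mm over their backs; the gripper's body (75 mm by 190 mm) begins 47 mm behind the grasp point.
Start: joints at [1.1, 0.342, 1.524, -0, 1.275, -0.146], TCP at [167.523, 497.573, 245.541] pointing down, gripper open.
Joint ranges: [-2.53, 2.53], [-0.77, 2.02], [0.04, 2.7], [-1, 4.14], [0.28, 2.66], [-3.11, 3.11]. Speed limits (rad/s): [2.57, 2.57, 3.14, 3.14, 3.14, 3.14].

## Interface

Orientations are given as a unit quaternion [x, y, z, w].
In Python, from workcell import r gives the robot as it stands.
- The arm moves only by the tool apply_moves, never from a script. Its argument "series" is a list of rows, each a list of 3 entries, a list of its own where there are three numbers: the finger opening in mm, from 0 to 91.8, then the shift along the tool's x, y, z in units of 60 mm (1.0 is 60 mm), then the turn about the tool's z in units of 10 degrees (1.0 is 10 degrees). In form: [[jaw, [dx, dy, dz], spin], ...]. A call has 1 to 10 rows; each row shifts and turns the commanded pose from where the row before left it, along the tool's axes as they then stand; what a row does not reach is not made up. A row lasts 1/8 s, in which the tool goes at most 62.5 mm and 10.7 degrees, less where a joint would pass 70% of its speed; a pose out of reach is approached as far as the arm can. A call is refused whole if a number of a shift passes 1 or a number of a turn 1, either way. A call with a gripper value outside its range is refused whole. The fingers move at their own pace and stop on an object; "grip_force" is the grip in N (left out, the last holds). Time passes only in rows, so rows that do not move let the fingers close. It gives the time, the measured TCP pose, the force, the opening and the grip force at its end, in the units of the state.
- r.observe(): the state, without advancing time (a new reading comes with each control period).
- r.read_camera(name): name is "scene" or "top" or "wrist"; returns the picture (480x640x3 uint8, red, green, blue); there is no depth.
- r.get_calibration(name): a dict with "fx", "fy", "cx", "cy" (pixels), "extrinsics" (4x4, takes a point from camera to world coordinates). Camera axes: x right, y down, z forward; pixel columns grow to the right and rows downward; lengths in mm; the calibration is good to about 2 mm. A picture is of the moment at which its call begins: read the wrist's pose just before it. get_calibration takes no time and is no camera call; for the wrist camera it gives the pose at the moment of the call.
- r.hand_in(): hands the job in; it is judged then, once.
The state is a dict: "time": time; "joints": joint angles; "qvel": joint speeds; "joint_efforts": joint torques, N m; "ee_pos": TCP position; "eef_rot": TCP orientation; "contact_force": force on the tool from outside, world axes, zero at the start; "wrist_torque": the same for the moment, N m; "grip_width": finger opening in mm; "finger_force": force on a finger pad.
Only numpy, scipy, OpenCV 4.12 (cv2) and the standard library are available. Lean on these libraries where they do the work, as an engineer would, in place of code of your own. Each camera call takes 0.05 s, during which the arm holds its last target. There are 200 camera calls.

## Task

First turn the record player's selector knob to the red dot (stop). Then turn the knurled brass levelling foot at its left side until the bubble of the yellow spirit level on the platter sits between its two black lines, and finally press down gently with the fingers on the level's orange pad and finish while still pressing, the bubble still centred and the knob still at stop. Leave the level lying on the platter and do not disturb the other things on the counter.

Things in the scene. Friction and masses are not known exactly. Their poses are not given: they have to be found in the camera images.
- player: Record player: dark wood plinth 320 x 380 mm (its own x by y), top 60 mm above the counter; origin on the counter below the plinth's centre, x towards its back, y towards its left side as seen from the robot. Its left end, where the levelling foot is, starts too low (the player leans 0.008 to 0.0175 rad that way), by a different amount each time.
- platter_top (a point): Centre of the black mat of the platter, about 87 mm above the counter; platter radius 145 mm, with a spindle 7 mm thick standing 12 mm out of the mat. The platter is spring-suspended: it gives straight down about 1 mm per 1.5 N, at most some 7 mm more when the level lies on it.
- tonearm (a point): Pivot of the parked tonearm (fixed), at the right rear of the plinth; from here the thin tube runs 150 mm to the front along the right side, about 90 mm above the counter; the pivot post is 101 mm high. Keep clear of it.
- selector (a joint): Selector knob, value in rad, growing clockwise seen from above. Three detents: 0 = stop (white pointer line at the red dot), 0.7 and 1.4 = the two white dots. It starts at 0.7 or 1.4 and springs into the nearest detent when let go; turning over the hump between two detents takes about 0.13 N m.
- selector_grip (a point): Middle of the selector's grip, on its axis, 78 mm above the counter. The grip is a blue bar 44 mm long, 12 mm thick, 24 mm high (66 to 90 mm above the counter) on a disc of radius 22 mm, at x = -105, y = -150 mm of the player. At selector value q the bar's pointer end points pi + 0.7 - q rad from the player's +x, anticlockwise from above.
- foot (a joint): Turn of the brass levelling foot, rad, 0 at the start, range -0.4 to 2.8, growing clockwise seen from above. Clockwise raises the player's left end by 0.0125 rad of tilt per rad, moving the bubble about 10 mm per rad to the player's left. It needs 0.6 to 1.4 rad, turns stiffly (0.2 N m) and stays. A 20 N push down on it leans the player (4 mm of bubble) until let go: read the bubble hands off.
- foot_grip (a point): Point on the axis of the levelling foot, in the middle of its knob. The knob is a knurled brass cylinder 36 mm in diameter and 30 mm high (about 59 to 89 mm above the counter; the point is 77 mm above it), on a bracket at the player's left side (x = -40, y = 225 mm of the player, 35 mm out from the plinth's side).
- level: Yellow spirit level, 180 mm long (its x) x 28 mm wide (y) x 24 mm high plus the pad, about 0.35 kg, loose, lying on the front half of the platter roughly along the player's y, its x axis pointing to the player's left; origin at the centre of its underside. A green vial with a white bubble, seen from above, lies 50 mm along +x from the centre.
- press_pad (a point): Middle of the top of the orange pad (40 mm along the level x 22 mm), at the level's centre, 26 mm above its underside. Press here.
- bubble (a joint): Offset of the bubble's centre from the middle of the vial, m, positive towards the level's +x (the player's left), range -0.015 to 0.015. The bubble is 14 mm long, between lines 21 mm apart; it moves to the higher end and takes about 1 s to settle.
- tumbler: Glass tumbler, bystander, radius 38 mm, height 100 mm; origin at its underside.
- chalk: Blue cue chalk cube, bystander, 23 mm; origin at its underside.
- brush: Record brush, bystander, 90 x 35 x 28 mm; origin at its underside.
- remote: Black remote control, bystander, 150 x 42 x 18 mm; origin at its underside.
- ballstand: Black ball on a small wooden stand, bystander, radius 29 mm, 70 mm high; origin at its underside.
There are look-alikes about, which are no part of the job. There is more than one size of the level; the one meant has the size given above.

How it is judged:
By the outcome, as a careful person would: the job done as asked, in the order asked, and still so for the second after the job is handed in, while the arm keeps its last pose, push and grip.
It also fails if it takes over 58 s, if anything falls off the work surface, if the arm or the gripper's body presses on something with over 40 N, if the wrist force passes 120 N, or if a joint passes its speed limit or range.

## Working session

There is one attempt and no reset: what is moved stays moved. The work goes in short steps, Python scripts to look and compute and a tool call to move; the robot and the scene stay as the last step left them, time stands still between calls to the robot, and variables do not carry over. Pictures are saved under pics/ and viewed, at most 10 in all, crops included, and the job is handed in when it is done.

Besides the shell and the picture viewer there is one more tool, called after "Request:" as a command line: name --argument value ..., lists and objects as JSON in quotes. apply_moves: Moves the arm, as the interface text tells. Its arguments: {"type":"object","properties":{"series":{"type":"array"},"grip_force":{"type":"number"}},"required":["series"]}

```bash
mkdir -p pics
python3 - <<'E'
from workcell import r
import cv2
print(r.observe())
for n in("top","scene"):
    c=r.get_calibration(n);print(n,c)
    cv2.imwrite(f"pics/{n}0.png",r.read_camera(n)[:,:,::-1])
E
```

```text
{'time': 0.0, 'joints': array([ 1.10001771e+00,  3.42740327e-01,  1.52498540e+00, -3.14485747e-06,
        1.27537305e+00, -1.45999077e-01]), 'qvel': array([ 0.00045107, -0.00015881, -0.00086282, -0.00036152, -0.00167076,
        0.00086593]), 'joint_efforts': array([-2.88789033e-04, -4.31228793e+01, -2.44219315e+01,  7.17765070e-02,
        5.58810204e-02, -7.15042916e-05]), 'ee_pos': array([167.34317743, 497.23917636, 244.84682562]), 'eef_rot': array([ 1.61676498e-01,  9.86843525e-01, -7.17990452e-04, -2.27138829e-04]), 'contact_force': array([ 0.69920264,  0.16177326, -0.47779802]), 'wrist_torque': array([ 0.01419896,  0.03046962, -0.05622193]), 'finger_force': 0.0, 'grip_width': 92.09501271788106}
top {'fx': 489.8313252430167, 'fy': 489.8313252430167, 'cx': 309.33565556856377, 'cy': 247.56086700421855, 'extrinsics': array([[-1.63555328e-03, -9.81354835e-01,  1.92197849e-01,
         2.98102274e+02],
       [-9.99959714e-01, -9.13222244e-05, -8.97568267e-03,
        -1.12837185e+00],
       [ 8.82588152e-03, -1.92204786e-01, -9.81315150e-01,
         1.22986710e+03],
       [ 0.00000000e+00,  0.00000000e+00,  0.00000000e+00,
         1.00000000e+00]])}
scene {'fx': 481.13925750751, 'fy': 481.13925750751, 'cx': 319.8689263903408, 'cy': 238.0985113846998, 'extrinsics': array([[ 1.35184303e-01,  8.30432296e-01, -5.40469616e-01,
         1.12562682e+03],
       [ 9.90805860e-01, -1.10337552e-01,  7.82903083e-02,
        -1.07182786e+02],
       [ 5.38070604e-03, -5.46084083e-01, -8.37713090e-01,
         1.02442905e+03],
       [ 0.00000000e+00,  0.00000000e+00,  0.00000000e+00,
         1.00000000e+00]])}
```

View pics/top0.png

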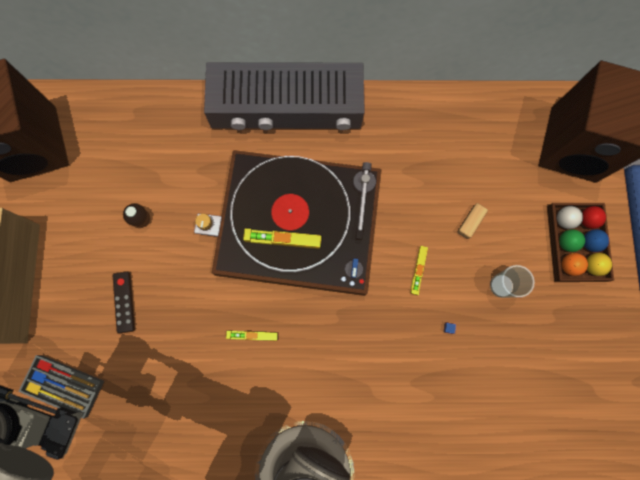

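View pics/scene0.png

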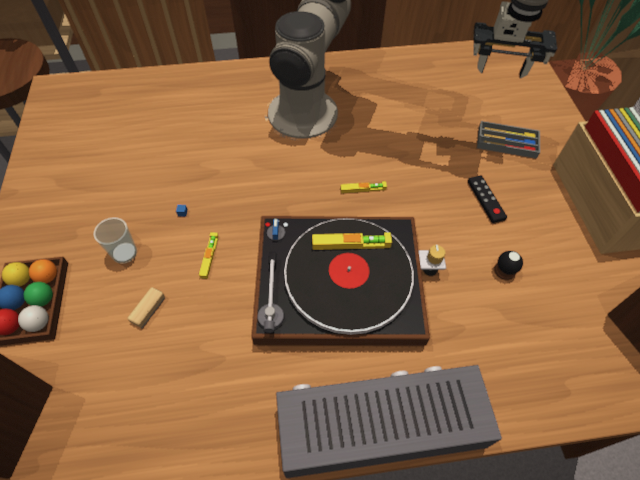

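Level candidates in the top view: (283,239), the long one on the platter; (419,270) and (252,336), the short ones on the counter. By size and place the one at (283,239) is meant. The selector is at about (354,268) and the brass foot at about (205,222). I'll check these in one close crop.

```bash
cat > h.py <<'E'
from workcell import r
import numpy as np, cv2
from scipy.spatial.transform import Rotation as R
def px2w(cal,u,v,z):
    E=np.array(cal["extrinsics"]);d=E[:3,:3]@[(u-cal["cx"])/cal["fx"],(v-cal["cy"])/cal["fy"],1];o=E[:3,3]
    return o+d*(z-o[2])/d[2]
def w2px(cal,p):
    E=np.array(cal["extrinsics"]);q=E[:3,:3].T@(np.array(p)-E[:3,3]);return cal["fx"]*q[0]/q[2]+cal["cx"],cal["fy"]*q[1]/q[2]+cal["cy"]
def delta(target,yaw=None):
    """shift in tool axes (60mm units); target tool-y direction yaw mod pi -> spin units"""
    s=r.observe();T=R.from_quat(s["eef_rot"]);d=T.inv().apply(np.array(target)-s["ee_pos"])/60
    out=[d.round(2)]
    y=T.apply([0,1,0]);out.append(("tooly yaw",round(np.degrees(np.arctan2(y[1],y[0])),1)))
    return out,s["ee_pos"].round(1),round(s["time"],2)
E
python3 - <<'E'
from h import *
im=cv2.imread("pics/top0.png")
cv2.imwrite("pics/crop.png",cv2.resize(im[140:305,185:395],None,fx=3.6,fy=3.6,interpolation=cv2.INTER_CUBIC))
c=r.get_calibration("top")
P=[px2w(c,*p,60) for p in[(234,152),(381,170),(366,293),(214,275)]]
for p in P:print(p.round(1))
print("ctr",np.mean(P,0), "spindle",px2w(c,290,211,95),"sel",px2w(c,354,268,85),"foot",px2w(c,205,222,85))
yl=(P[0]+P[3]-P[1]-P[2]);print(np.degrees(np.arctan2(-yl[0],yl[1])),np.linalg.norm(yl)/2)
xl=(P[0]+P[1]-P[2]-P[3]);print(np.degrees(np.arctan2(xl[1],xl[0])),np.linalg.norm(xl)/2)
E
```

```text
[773.3 178.1  60. ]
[ 726.  -192.4   60. ]
[ 416.4 -147.2   60. ]
[460.  217.4  60. ]
ctr [593.9386744   13.97420327  60.        ] spindle [609.60195622  34.6588385   95.        ] sel [ 473.09863135 -117.12749109   85.        ] foot [584.86602971 238.89258681  85.        ]
-7.041126854641748 370.3842928496579
-7.719770038572972 314.2624516731794
```

View pics/crop.png

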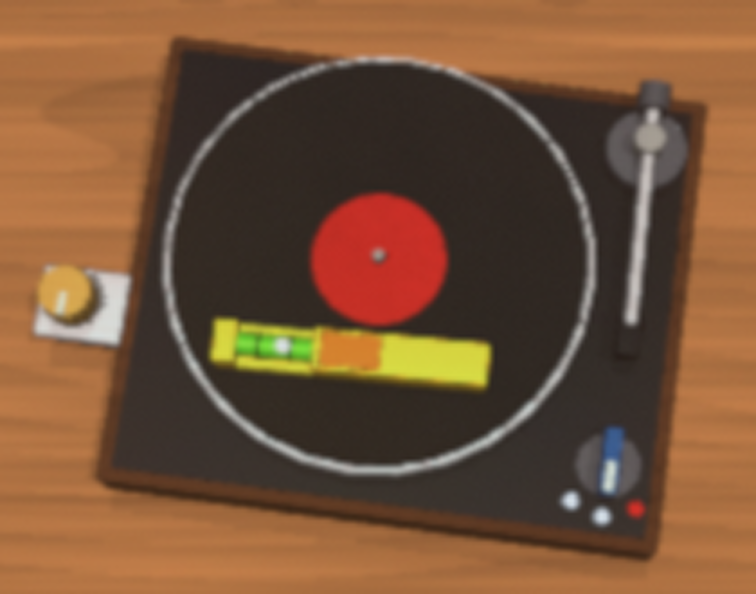

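The crop shows the long level on the platter, with the bubble right of the vial's centre (crop 283,347; vial centre about 275,347). The knob's pointer is straight to the front, so q≈0.7. The red dot is at (637,508), so the turn is about 40° anticlockwise. The brass foot is at crop (65,293). All of these agree with the player geometry. I'm moving above the selector.

Request:
apply_moves --series '[[91, [-0.6, -0.6, 0], 0], [91, [-0.6, -0.6, 0], 0], [91, [-0.6, -0.6, 0], 0], [91, [-0.6, -0.6, 0], 0], [91, [-0.6, -0.6, 0], 0], [91, [-0.6, -0.6, 0], 0], [70, [-0.6, -0.6, 0], 0]]'

```text
time: 0.98
ee_pos: [326.3, 176.8, 245.5]
eef_rot: [0.162, 0.987, 0.0, 0.0]
contact_force: [0.6, 0.5, -0.0]
grip_width: 85.1
finger_force: 0.0
```

Request:
apply_moves --series '[[60, [-0.6, -0.6, 0.2], 0], [50, [-0.6, -0.6, 0.2], 0], [50, [-0.6, -0.6, 0.2], 0], [50, [-0.6, -0.6, 0.2], 0], [50, [-0.6, -0.6, 0.2], 0], [50, [-0.6, -0.6, 0], 0], [50, [0, 0, 0], -1], [50, [0, 0, 0], -0.2], [50, [0, 0, 0], 0]]'

```text
time: 2.1
ee_pos: [461.4, -94.8, 185.4]
eef_rot: [0.059, 0.998, 0.0, -0.0]
contact_force: [-0.2, 0.3, 0.8]
grip_width: 49.9
finger_force: 0.0
```

Run:
```python
from h import *
print(delta([471.5,-119,90]))
c=r.get_calibration("wrist");np.save("wc1",c,allow_pickle=True)
print(c)
cv2.imwrite("pics/w1.png",r.read_camera("wrist")[:,:,::-1])
print(w2px(c,[471.5,-119,90]))
```

```text
([array([-0.22, -0.38,  1.59]), ('tooly yaw', np.float64(83.3))], array([461.4, -94.8, 185.4]), 2.1)
{'fx': 427.45680657548576, 'fy': 427.45680657548576, 'cx': 319.2544998114018, 'cy': 242.77511234491257, 'extrinsics': array([[ 1.18275174e-01,  9.57664383e-01,  2.62468880e-01,
         3.91137859e+02],
       [ 9.92980767e-01, -1.14181290e-01, -3.08517266e-02,
        -8.70419359e+01],
       [ 4.23435595e-04,  2.64275543e-01, -9.64447126e-01,
         3.23704146e+02],
       [ 0.00000000e+00,  0.00000000e+00,  0.00000000e+00,
         1.00000000e+00]])}
(np.float64(280.6880202648017), np.float64(275.3286288335913))
```

View pics/w1.png

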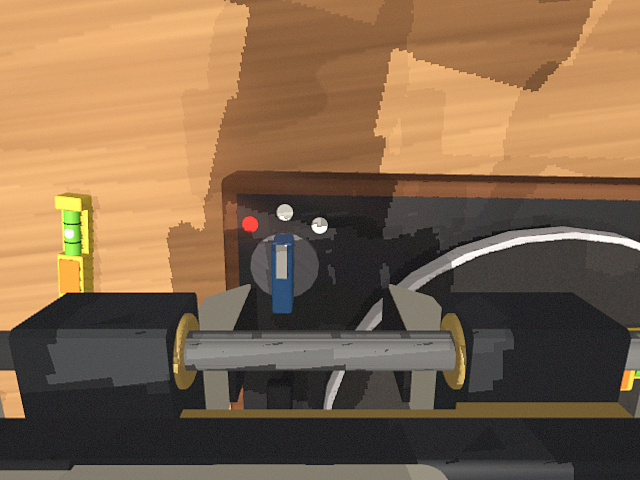

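The knob bar's top centre is at about (283,273). I predicted (281,275), so it agrees to 1.5 mm, and the bar is square to the jaws. The fingers straddle it freely. I'm going down and gripping.

Request:
apply_moves --series '[[50, [-0.19, -0.36, 0], 0], [50, [0, 0, 0.5], 0], [50, [0, 0, 0.6], 0], [50, [0, 0, 0.46], 0], [50, [0, 0, 0], 0], [0, [0, 0, 0], 0], [0, [0, 0, 0], 0], [0, [0, 0, 0], 0], [0, [0, 0, 0], 0]]' --grip_force 40

```text
time: 3.28
ee_pos: [470.7, -118.1, 92.4]
eef_rot: [0.058, 0.998, -0.0, 0.0]
contact_force: [-0.1, -0.2, 1.1]
grip_width: 14.7
finger_force: 0.0
```

Request:
apply_moves --series '[[0, [0, 0, 0], 0], [0, [0, 0, 0], 0], [0, [0, 0, 0], -0.8], [0, [0, 0, 0], -0.8], [0, [0, 0, 0], -0.8], [0, [0, 0, 0], -0.8], [0, [0, 0, 0], -0.8], [0, [0, 0, 0], 0]]'

```text
time: 4.28
ee_pos: [470.9, -119.7, 92.2]
eef_rot: [-0.288, 0.958, -0.001, 0.0]
contact_force: [-1.4, -7.2, 1.1]
grip_width: 11.7
finger_force: 39.9
```

Run:
```python
from h import *
s=r.observe();print(delta([583,240,140]),s["wrist_torque"],s["finger_force"],s["grip_width"],s["contact_force"])
```

```text
([array([-4.87,  3.97, -0.81]), ('tooly yaw', np.float64(123.5))], array([ 470.9, -119.7,   92.2]), 4.28) [-1.28660909  0.29247418 -0.04206098] 39.925442934036255 11.706756854717185 [-1.41023604 -7.19433101  1.06057537]
```

Request:
apply_moves --series '[[40, [0, 0, 0], 0], [40, [0, 0, 0], 0], [40, [0, 0, 0], 0], [60, [0, 0, -0.7], 0], [60, [0, 0, -1], 0], [60, [-0.7, 0.57, 0], 0], [60, [-0.7, 0.57, 0], 0], [60, [-0.7, 0.57, 0], 0], [60, [-0.7, 0.57, 0], 0]]'

```text
time: 5.4
ee_pos: [535.7, 90.5, 193.9]
eef_rot: [-0.287, 0.958, 0.0, 0.0]
contact_force: [1.0, -0.3, -0.1]
grip_width: 60.1
finger_force: 0.0
```

Request:
apply_moves --series '[[60, [-0.7, 0.57, 0], 0], [60, [-0.7, 0.57, 0], 0], [60, [-0.6, 0.57, 0], 0], [60, [0, 0, 0], 0]]'

```text
time: 5.9
ee_pos: [578.9, 243.8, 193.1]
eef_rot: [-0.289, 0.957, 0.0, -0.0]
contact_force: [-0.0, -0.3, -0.0]
grip_width: 60.2
finger_force: 0.0
```

Run:
```python
from h import *
print(delta([583,240,84]))
c=r.get_calibration("wrist")
a=r.read_camera("wrist");t=r.read_camera("top")
print(w2px(c,[583,240,89]), c["extrinsics"])
im=cv2.resize(t[225:305,310:390],(480,480),interpolation=cv2.INTER_CUBIC)
cv2.imwrite("pics/w2.png",np.hstack([cv2.resize(a,(480,360)),im[:360,:320]])[:,:,::-1])
np.save("a2",a)
```

```text
([array([-0.02, -0.09,  1.82]), ('tooly yaw', np.float64(123.6))], array([578.9, 243.8, 193.1]), 5.9)
(np.float64(311.1102913074178), np.float64(252.45468733770173)) [[-5.52916061e-01  8.03695618e-01  2.19902667e-01  5.20117639e+02]
 [ 8.33235528e-01  5.32823197e-01  1.47709156e-01  2.03606603e+02]
 [ 1.54395965e-03  2.64901479e-01 -9.64274246e-01  3.31363745e+02]
 [ 0.00000000e+00  0.00000000e+00  0.00000000e+00  1.00000000e+00]]
```

View pics/w2.png

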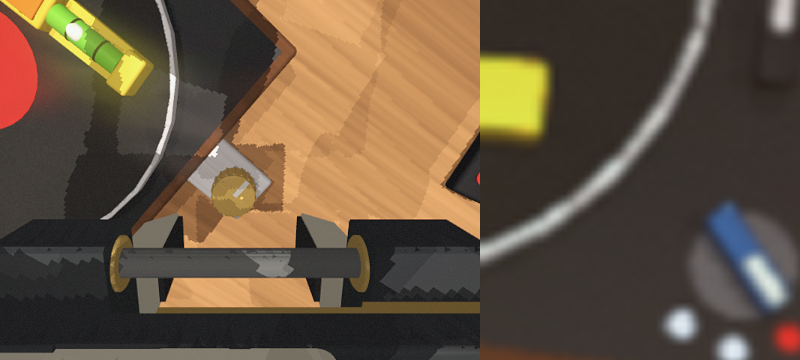

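The wrist view shows the brass foot at (313,257), against a predicted (311,252), so the target is about (584.5,242). The top crop on the right shows the pointer at the red dot. Now a close look at the bubble from here.

Run:
```python
from h import *
a=np.load("a2.npy")
c=r.get_calibration("wrist");print(px2w(c,313,257,87),delta([584.5,242,84]))
cv2.imwrite("pics/b2.png",cv2.resize(a[0:140,40:220],None,fx=4,fy=4,interpolation=cv2.INTER_CUBIC)[:,:,::-1])
```

```text
[585.10563252 239.42515788  87.        ] ([array([-0.1 , -0.03,  1.82]), ('tooly yaw', np.float64(123.5))], array([578.7, 240.5, 193.3]), 6.0)
```

View pics/b2.png

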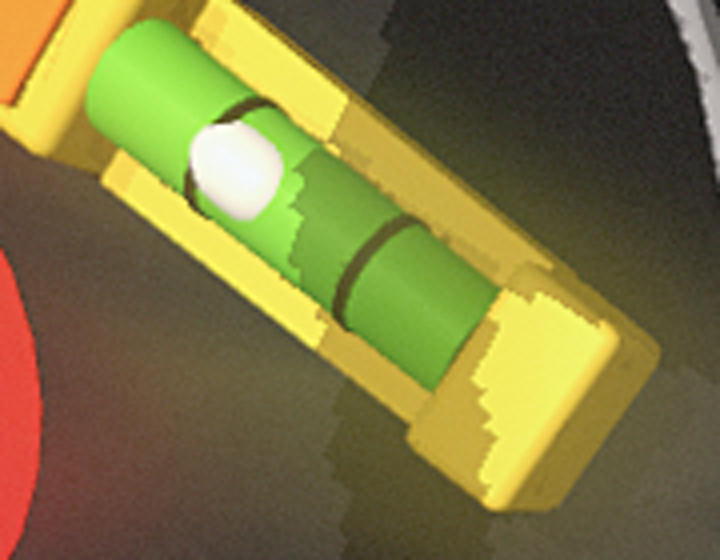

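The bubble is at crop (237,170). The lines are at about (215,145) and (363,258), mid (289,201), so the offset is about -7 mm. That needs about 0.75 rad clockwise. I'll grip the foot now.

Request:
apply_moves --series '[[60, [-0.09, -0.05, 0], 0], [60, [0, 0, 0.7], 0], [60, [0, 0, 0.7], 0], [60, [0, 0, 0.42], 0], [60, [0, 0, 0], 0], [30, [0, 0, 0], 0], [30, [0, 0, 0], 0], [30, [0, 0, 0], 0]]' --grip_force 50

```text
time: 7.0
ee_pos: [585.7, 242.1, 86.1]
eef_rot: [-0.287, 0.958, 0.001, 0.001]
contact_force: [-0.8, 2.0, 1.5]
grip_width: 34.9
finger_force: 50.2
```

Request:
apply_moves --series '[[0, [0, 0, 0], 0], [0, [0, 0, 0], 0], [0, [0, 0, 0], 0]]'

```text
time: 7.38
ee_pos: [585.5, 242.1, 86.0]
eef_rot: [-0.287, 0.958, 0.001, 0.001]
contact_force: [-2.4, 4.6, 5.0]
grip_width: 35.1
finger_force: 50.0
```

Request:
apply_moves --series '[[0, [0, 0, 0], 0.7], [0, [0, 0, 0], 0.9], [0, [0, 0, 0], 0.9], [0, [0, 0, 0], 0.9], [0, [0, 0, 0], 0.9], [0, [0, 0, 0], 0], [0, [0, 0, 0], 0], [60, [0, 0, 0], 0], [60, [0, 0, 0], 0], [60, [0, 0, 0], 0]]'

```text
time: 8.62
ee_pos: [585.5, 240.3, 84.5]
eef_rot: [0.084, 0.996, -0.0, -0.0]
contact_force: [-0.4, -0.5, -0.4]
grip_width: 58.7
finger_force: 0.0
```

Run:
```python
from h import *
print(delta([583,240,84]),r.observe()["grip_width"])
```

```text
([array([ 0.04, -0.01,  0.01]), ('tooly yaw', np.float64(80.4))], array([585.5, 240.3,  84.5]), 8.62) 58.69513625038741
```

Request:
apply_moves --series '[[60, [0, 0, -0.9], 0], [60, [0, 0, -1], 0], [60, [0.2, -0.9, 0], 0], [60, [0.2, -0.9, 0], 0], [60, [0, -0.4, 0], 0], [60, [0, 0, 0], 0], [60, [0, 0, 0], 0], [60, [0, 0, 0], 0], [60, [0, 0, 0], 0]]'

```text
time: 9.75
ee_pos: [539.8, 115.4, 198.5]
eef_rot: [0.083, 0.997, 0.0, -0.0]
contact_force: [-0.5, -0.1, 0.7]
grip_width: 60.3
finger_force: 0.0
```

```bash
cat > look.py <<'E'
from h import *
import sys
a=r.read_camera("wrist");t=r.read_camera("top")
c=r.get_calibration("wrist");ct=r.get_calibration("top")
V=px2w(ct,261.4,236.4,108);L=px2w(ct,282.2,237.8,113)
print("vial",V,w2px(c,V),"pad",L,w2px(c,L),delta(L))
cv2.imwrite(sys.argv[1],cv2.resize(a[120:300,200:440],None,fx=3.2,fy=3.2,interpolation=cv2.INTER_CUBIC)[:,:,::-1])
E
python3 look.py pics/b3.png
```

```text
vial [544.45675937 100.85168934 108.        ] (np.float64(296.528422220069), np.float64(268.37628381871707)) pad [540.03251711  51.88638278 113.        ] (np.float64(207.92700145578414), np.float64(277.83373854139285)) ([array([-0.18, -1.04,  1.43]), ('tooly yaw', np.float64(80.4))], array([539.7, 115.2, 198.5]), 9.85)
```

View pics/b3.png

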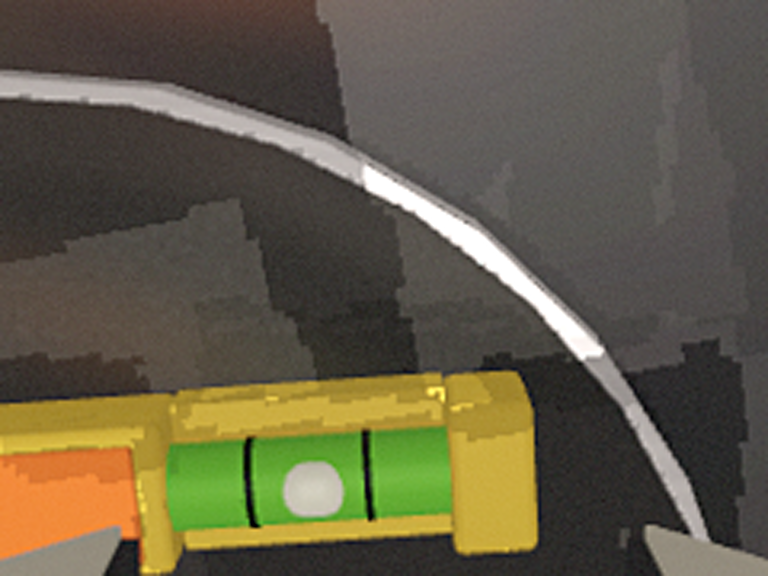

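The bubble is at crop x 313 and the lines are at 251 and 369 (mid 310), so it is centred within 0.5 mm. The orange pad ends at the left (crop x 138), which puts its centre at about (540,53,113). I'm moving there with closed fingers.

Request:
apply_moves --series '[[0, [-0.09, -0.51, 0], 0], [0, [-0.09, -0.51, 0], -0.35], [0, [0, 0, 0.5], 0], [0, [0, 0, 0.3], 0], [0, [0, 0, 0], 0], [0, [0, 0, 0], 0], [0, [0, 0, 0], 0], [0, [0, 0, 0], 0]]' --grip_force 10

```text
time: 10.85
ee_pos: [540.5, 52.6, 151.4]
eef_rot: [0.053, 0.999, 0.0, 0.001]
contact_force: [0.2, 0.7, -0.1]
grip_width: 0.8
finger_force: 0.0
```

```bash
cat > look2.py <<'E'
from h import *
import sys
print(delta([540,53,132]))
s=r.observe();print(s["contact_force"],s["grip_width"])
a=r.read_camera("wrist");t=r.read_camera("top")
S=r.read_camera("scene");c=r.get_calibration("scene");u,v=map(int,w2px(c,[540,53,113]))
f=lambda i,w,h:cv2.resize(i,(w,h),interpolation=cv2.INTER_CUBIC)
top=np.hstack([f(a[150:390,200:520],400,300),f(S[v-45:v+45,u-60:u+60],400,300)])
cv2.imwrite(sys.argv[1],np.vstack([top,np.hstack([f(a,400,300),f(t[225:300,300:400],400,300)])])[:,:,::-1])
E
python3 look2.py pics/p1.png
```

```text
([array([0.01, 0.01, 0.32]), ('tooly yaw', np.float64(83.9))], array([540.5,  52.6, 151.4]), 10.85)
[ 0.21659938  0.7270742  -0.09595705] 0.7754582378813208
```

View pics/p1.png

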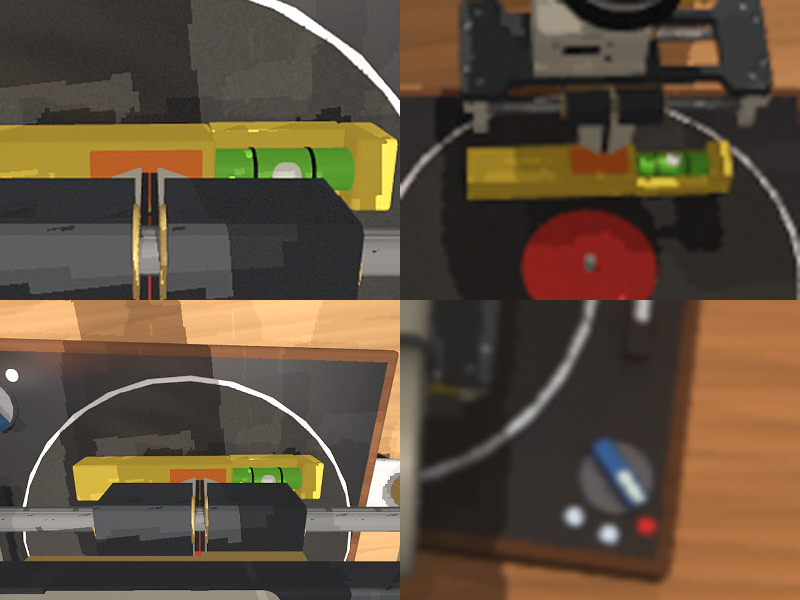

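The fingers are above the pad's middle (upper left: pad 90–203, fingers about 150). The knob is still at the red dot and the bubble is between the lines. I'm lowering to press.

Request:
apply_moves --series '[[0, [0, 0, 0.15], 0], [0, [0, 0, 0.1], 0], [0, [0, 0, 0.05], 0], [0, [0, 0, 0.04], 0], [0, [0, 0, 0], 0], [0, [0, 0, 0], 0]]'

```text
time: 11.75
ee_pos: [540.1, 52.5, 130.5]
eef_rot: [0.053, 0.999, 0.0, 0.0]
contact_force: [-1.2, -1.0, 1.1]
grip_width: 0.3
finger_force: 0.8
```

Request:
apply_moves --series '[[0, [0, 0, 0.03], 0], [0, [0, 0, 0.03], 0], [0, [0, 0, 0], 0], [0, [0, 0, 0], 0]]'

```text
time: 12.25
ee_pos: [540.2, 52.5, 127.2]
eef_rot: [0.053, 0.999, 0.0, 0.0]
contact_force: [-2.7, -0.5, 6.3]
grip_width: 0.5
finger_force: 3.2
```

Request:
apply_moves --series '[[0, [0, 0, 0], 0], [0, [0, 0, 0], 0], [0, [0, 0, 0], 0], [0, [0, 0, 0], 0], [0, [0, 0, 0], 0], [0, [0, 0, 0], 0], [0, [0, 0, 0], 0], [0, [0, 0, 0], 0], [0, [0, 0, 0], 0], [0, [0, 0, 0], 0]]'

```text
time: 13.5
ee_pos: [540.2, 52.5, 127.2]
eef_rot: [0.053, 0.999, 0.0, 0.0]
contact_force: [-2.0, 0.1, 6.4]
grip_width: 0.4
finger_force: 3.2
```

```bash
python3 look2.py pics/p2.png
```

```text
([array([ 0.  ,  0.01, -0.08]), ('tooly yaw', np.float64(83.9))], array([540.2,  52.5, 127.2]), 13.5)
[-2.00879105  0.0758813   6.40599379] 0.4350936194112671
```

View pics/p2.png

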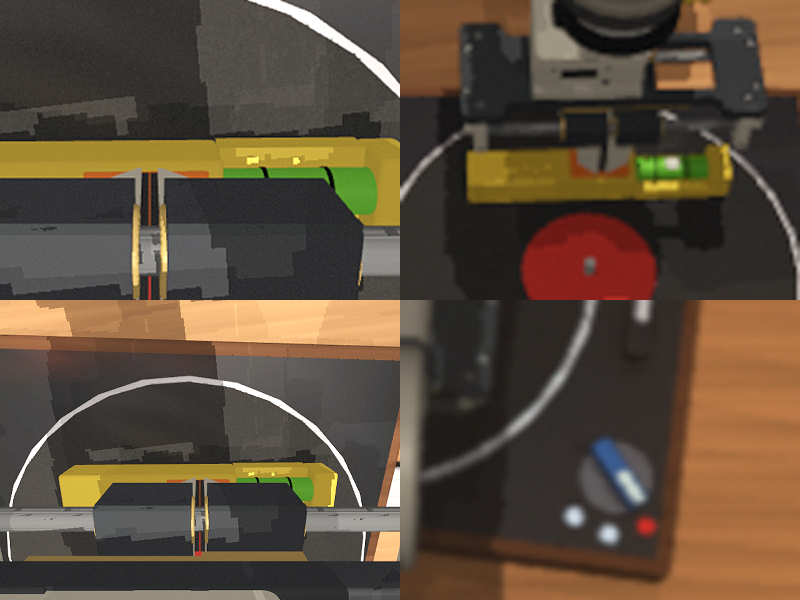

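The fingers press the orange pad with about 6 N. In the scene crop the bubble sits between the lines at about (672,163), and the knob is at the red dot. I'm handing in.

```bash
python3 -c "
from workcell import r
print(r.hand_in())"
```

```text
the job is handed in; nothing more can be done
None
```

The job is handed in, but no verdict came back: the selector is at stop, the bubble read centred within about 0.5 mm hands-off and still showed between its lines under the press, and the fingers are pressing the orange pad with about 6 N.

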